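# Set a valve block into the corner of a setting fixture with a pin

## Robot

A 6-joint arm with a two-finger parallel gripper is mounted at the origin on the work surface. World frame = base frame: x ahead of the robot, y to its left, z up, the work surface at z = 0. Lengths are in m, angles in rad, forces in N, time in s.
With the tool pointing down it reaches from about 0.275 to 0.825 m from the base axis. Payload 4.9 kg.
Tool frame: the origin (TCP) lies midway between the tips of the shut fingers; the grasp point (between the pads) lies bot.grip_point_offset behind it (bot.grip_point_offset is the distance from the TCP to the grasp point, in m); z points along the fingers, y is the line along which they close (so a half turn about z gives the same grasp; the last joint's range is limited). The gripper opens to 85 mm and grips with 20 to 120 N. Pads are 22 mm wide; open, the fingers measure 114 mm over their backs; the gripper's body (76 mm by 85 mm) begins 54 mm behind the grasp point. The pads swing forward as they close: fully open they stand 13 mm farther back than shut.
Start: joints at [-0.134, 0.326, -0.193, 1.052, 0, 1.437], TCP at [0.55, 0, 0.231] pointing down, gripper open.
Joint ranges: [-2.65, 2.65], [-0.97, 1.79], [-1.3, 1.35], [-1.93, 2.1], [-1.47, 1.37], [-3.14, 3.14]. Speed limits (rad/s): [2.57, 2.57, 3.14, 3.14, 3.14, 3.14].

## Interface

Orientations are given as a rotation vector (axis times angle).
In Python, from cell import bot gives the robot as it stands.
- The arm moves only by the tool apply_moves, never from a script. Its arguments are lists of equal length, an entry for each row: "fingers": the gripper command: -1 is fully open, 1 is shut, values between are in proportion; "offset": the shift along the tool's x, y, z normalised to -1 to 1, where 1 is 0.06 m, a list of three; "dr": the turn, a rotation vector about the tool's x, y, z normalised to -1 to 1, where 1 is 30 degrees, a list of three. A call has 1 to 10 rows; each row shifts and turns the commanded pose from where the row before left it, along the tool's axes as they then stand; what a row does not reach is not made up. A row lasts 1/8 s, in which the tool goes at most 62.5 mm and 10.7 degrees, less where a joint would pass 70% of its speed; a pose out of reach is approached as far as the arm can. A call with a number of a shift or a turn outside -1 to 1 is refused whole. A call with a gripper value outside its range is refused whole. The fingers move at their own pace and stop on an object; "newtons" is the grip in N (left out, the last holds). Time passes only in rows, so rows that do not move let the fingers close. It gives the time, the measured TCP pose, the force, the opening and the grip force at its end, in the units of the state.
- bot.get_state(): the state, without advancing time (a new reading comes with each control period).
- bot.read_camera(name): name is "scene" or "side" or "wrist"; returns a dict with "frame" (384x512x3 uint8, red, green, blue), "fx", "fy", "cx", "cy" (pixels), "k1" (the pictures are not rectified: a ray, as slopes to the right and down, at radius r is drawn at 1 + k1 r^2 times it, then the intrinsics apply), "R" (3x3) and "t" (3): a world point X has camera coordinates R X + t. Camera axes: x right, y down, z forward; pixel columns grow to the right and rows downward; lengths in m; the calibration is good to about 2 mm. A picture is of the moment at which its call begins. There is no depth.
- bot.finish_job(): hands the job in; it is judged then, once.
The state is a dict: "time": time; "joint_positions": joint angles; "qvel": joint speeds; "effort": joint torques, N m; "ee_pos": TCP position; "orientation": TCP orientation; "ft_force": force on the tool from outside, world axes, zero at the start; "wrist_torque": the same for the moment, N m; "finger_gap": finger opening in m; "grasp_force": force on a finger pad.
Only numpy, scipy, OpenCV 4.12 (cv2) and the standard library are available. Lean on these libraries where they do the work, as an engineer would, in place of code of your own. Each camera call takes 0.05 s, during which the arm holds its last target. There are 200 camera calls.

## Task

Pull the square-headed pin out of the wooden stand and slide it into the bore of the loose aluminium valve block, fully home to its shoulder. Then, gripping only the pin, use it to push the block along the plate into the corner where the two fences meet, flush against both fences, and finish while still gripping the pin and pressing the block firmly against both fences at once. Leave the other things where they are.

Things in the scene. Friction and masses are not known exactly. Their poses are not given: they have to be found in the camera images.
- fixture: Steel plate 300 x 270 mm, 12 mm thick, fixed on the bench, with a fence on each of two edges that meet in a square inside corner. Origin: that inside corner, on the plate's top face, 12 mm above the bench; z up. Free area of the plate: x -270 to 0, y -240 to 0 mm, so the block goes into the corner along +x and +y of this frame. Turned up to 0.35 rad from the world axes.
- fence_x: The shorter fence of the fixture, steel, 25 mm high above the plate, 30 mm thick. Its inner face is the plane x = 0 of the fixture and runs along the fixture's -y for 240 mm. Origin on that face at the plate's top, 120 mm from the corner; axes as the fixture's.
- fence_y: The longer fence of the fixture, steel, 25 mm high above the plate, 30 mm thick. Its inner face is the plane y = 0 of the fixture and runs along the fixture's -x for 270 mm. Origin on that face at the plate's top, 135 mm from the corner; axes as the fixture's.
- block: Aluminium block 90 (x) x 70 (y) x 40 (z) mm, 0.5 to 0.8 kg, loose on the oiled plate (slides easily), 50 to 105 mm short of the corner each way, up to 0.3 rad off square. Origin: centre of underside, z up. Seated as it lies (only squared up), its origin is at x = -45, y = -35 mm in the fixture frame: 70 mm end face on the x = 0 fence, 90 mm long side on the y = 0 fence.
- bore (a point): Centre of the mouth of the block's through bore, on the block's top face at its middle, 40 mm above its underside; z up. Bore 17.5 mm in diameter with a 3 mm chamfer at the mouth, open to the plate; the 34 mm shank stops 6 mm above the plate. The block turns freely about the pin.
- stand: Fixed wooden pin stand 170 (x) x 70 (y) x 45 (z) mm. Origin: centre of its underside. Two holes 19 mm in diameter at x = -50 and x = +50 mm, each with a pin standing in it; which pin is in which hole varies.
- pin: The pin to use: steel, 0.13-0.19 kg, upright in the stand, 84 mm long. Origin: on its axis, underside of its shoulder, which rests on the stand's top (on the block's top when home). Below: round shank 16 mm dia., 34 mm long, last 4 mm tapered. Above: shoulder 30 mm dia., 5 mm thick, then a 22 x 22 mm square grip, faces along the pin's x and y, up to 50 mm. z up.
- knob_pin: Another pin in the stand's other hole, with a round 24 mm knob and only 26 mm tall above the stand; to be left alone. Origin at the underside of its shoulder.
- fitting: Hose fitting 90 mm tall, 41 mm across, standing on the bench beyond the stand; to be left alone. Origin: centre of its underside.
- bottle: Closed clear bottle 60 mm in diameter, 150 mm tall, standing on the bench; to be left alone. Origin: centre of its underside.
Things that resemble listed ones, but are neither listed nor needed, are in the scene too. There is more than one size of the block; the job needs the middle-sized.

How it is judged:
By the outcome, as a careful person would: the job done as asked, in the order asked, and still so for the second after the job is handed in, while the arm keeps its last pose, push and grip.
It also fails if it takes over 58 s, if anything falls off the work surface, if the arm or the gripper's body presses on something with over 40 N, if the wrist force passes 120 N, or if a joint passes its speed limit or range.

## Working session

There is one attempt and no reset: what is moved stays moved. The work goes in short steps, Python scripts to look and compute and a tool call to move; the robot and the scene stay as the last step left them, time stands still between calls to the robot, and variables do not carry over. Pictures are saved under pics/ and viewed, at most 10 in all, crops included, and the job is handed in when it is done.

Besides the shell and the picture viewer there is one more tool, called after "Emit:" by a JSON object that holds its "fn" and its "kwargs". apply_moves: Moves the arm, as the interface text tells. Its arguments: {"type":"object","properties":{"fingers":{"type":"array","items":{"type":"number"}},"offset":{"type":"array","items":{"type":"array","items":{"type":"number","minimum":-1,"maximum":1}}},"dr":{"type":"array","items":{"type":"array","items":{"type":"number","minimum":-1,"maximum":1}}},"newtons":{"type":"number"}},"required":["fingers","offset","dr"]}

```bash
ls; mkdir -p pics
cat > h.py <<'E'
import numpy as np, cv2
from cell import bot
from scipy.spatial.transform import Rotation as Ro
def cam(n,save=None):
    c=bot.read_camera(n)
    if save: cv2.imwrite('pics/'+save,c['frame'][:,:,::-1])
    return c
def ray(c,u,v):
    x=(u-c['cx'])/c['fx'];y=(v-c['cy'])/c['fy'];rd=np.hypot(x,y);r=rd
    for _ in range(20): r=rd/(1+c['k1']*r*r)
    s=r/rd if rd>0 else 1
    R=np.array(c['R']);t=np.array(c['t'])
    return -R.T@t, R.T@np.array([x*s,y*s,1])
def onz(c,u,v,z):
    o,d=ray(c,u,v); return o+d*(z-o[2])/d[2]
def proj(c,X):
    p=np.array(c['R'])@np.array(X)+np.array(c['t']);x,y=p[:2]/p[2];s=1+c['k1']*(x*x+y*y)
    return np.array([c['cx']+c['fx']*x*s,c['cy']+c['fy']*y*s])
E
python3 - <<'E'
from h import *
a=cam('scene');b=cam('side')
for n,c in(('scene',a),('side',b)):
    im=c['frame'][:,:,::-1]; cv2.imwrite(f'pics/{n}0.png',cv2.resize(im,(800,600),interpolation=cv2.INTER_CUBIC)); print(n,-np.array(c['R']).T@np.array(c['t']),c['fx'],c['cx'],c['cy'],c['k1'])
print(bot.get_state(),bot.grip_point_offset)
np.save('pics/sc.npy',a,allow_pickle=True);np.save('pics/si.npy',b,allow_pickle=True)
E
```

```text
pics
scene [1.48923282 0.45664945 0.69257082] 434.32542901010487 253.45658994956307 193.28305894462622 -0.09300753907740295
side [ 0.26049321 -0.7030073   0.91587359] 390.2344358466908 254.1793006000571 192.02493931428944 -0.060501146181657785
{'time': 0.1, 'joint_positions': array([-1.34226114e-01,  3.26875058e-01, -1.93473012e-01,  1.05201430e+00,
       -1.75824396e-05,  1.43659457e+00]), 'qvel': array([ 1.10959696e-03, -8.16399097e-05,  1.86756103e-03,  3.76860070e-04,
       -7.00387514e-05, -8.52123291e-04]), 'effort': array([-1.63831678e-04, -4.44239044e+01,  2.63037515e+01,  7.96647771e-03,
       -2.12530945e-04,  1.93304103e-06]), 'ee_pos': array([5.49478117e-01, 6.21773324e-05, 2.30581390e-01]), 'orientation': array([-2.22059501e+00, -2.22054097e+00,  1.51240857e-03]), 'ft_force': array([-0.5398939 ,  0.23614164,  0.73497881]), 'wrist_torque': array([-0.0114956 ,  0.00154699, -0.00042278]), 'grasp_force': 0.0, 'finger_gap': 0.0852559176665467} 0.0187
```

View pics/scene0.png

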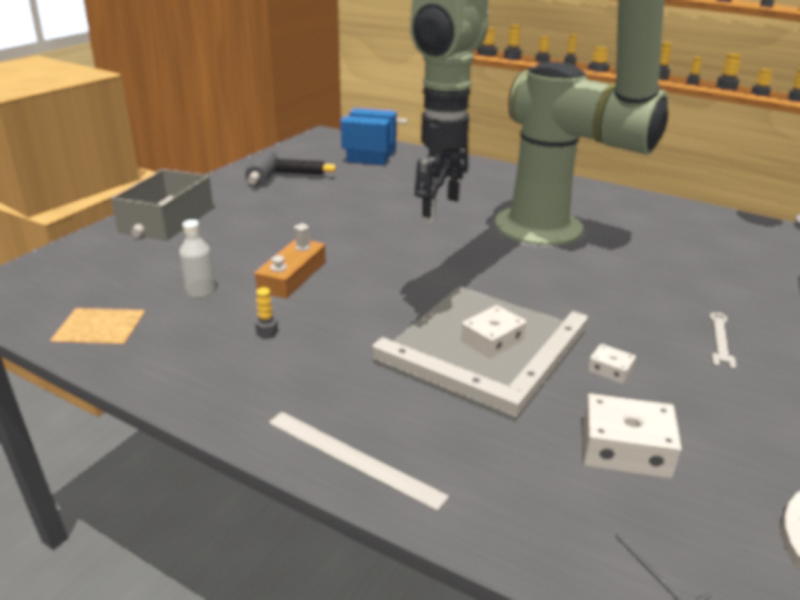

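View pics/side0.png

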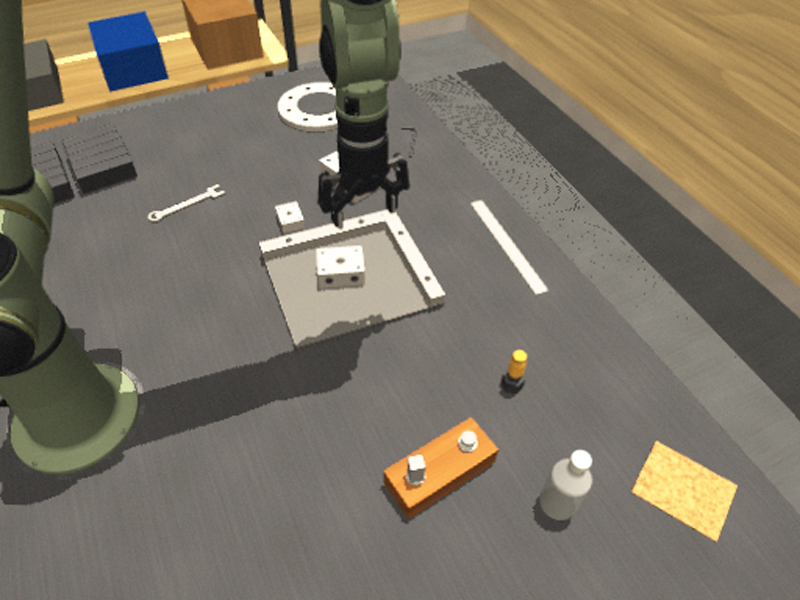

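The scene view shows the stand at (290,265) with the square pin's head at (302,230), and the block's bore at (494,323). The fixture's outer corner is at about (515,405). In the side view the pin's head is at (416,459), the bore at (341,260) and the fixture's corner at about (390,212).

Run:
```python
from h import *
a=np.load('pics/sc.npy',allow_pickle=True).item();b=np.load('pics/si.npy',allow_pickle=True).item()
k=1/1.5625
def tri(p,q):
    o1,d1=ray(a,p[0]*k,p[1]*k);o2,d2=ray(b,q[0]*k,q[1]*k)
    s=np.linalg.lstsq(np.c_[d1,-d2],o2-o1,rcond=None)[0];x=o1+s[0]*d1;y=o2+s[1]*d2
    return (x+y)/2,np.linalg.norm(x-y)
for n,p,q in(('pinhead',(302,228),(416,459)),('bore',(494,323),(341,260)),('knob',(278,260),(468,437))):print(n,tri(p,q))
for n,p,z in(('bore',(341,260),.052),('fence corner out',(390,210),.037),('fx end',(263,243),.037),('fx end inner',(263,250),.037),('fy end',(443,298),.037),('fy end inner',(430,302),.037),('plate',(295,342),.012)):print(n,onz(b,p[0]*k,p[1]*k,z))
for n,p,z in(('bore',(494,323),.052),('corner out',(516,403),.037),('end1 out',(374,346),.037),('end2 out',(587,317),.037),('end1in',(384,340),.037),('end2in',(570,312),.037)):print('scene',n,onz(a,p[0]*k,p[1]*k,z))
for p in((385,470),(470,421),(497,449),(405,503)):print('stand',onz(b,p[0]*k,p[1]*k,.045))
for p in((317,250),(363,248),(365,273),(317,275)):print('block',onz(b,p[0]*k,p[1]*k,.052))
```

```text
pinhead (array([ 0.47222369, -0.35654917,  0.09266895]), np.float64(0.0020087798942253457))
bore (array([0.54006687, 0.10797678, 0.04995892]), np.float64(0.0009276090635031722))
knob (array([ 0.56930343, -0.34545185,  0.06365165]), np.float64(0.0012337628723595253))
bore [0.53959967 0.1055483  0.052     ]
fence corner out [0.69939255 0.21676959 0.037     ]
fx end [0.4165669  0.23326999 0.037     ]
fx end inner [0.41036182 0.21341244 0.037     ]
fy end [ 0.68288615 -0.05658703  0.037     ]
fy end inner [ 0.6555904  -0.05504106  0.037     ]
plate [ 0.39525202 -0.01790463  0.012     ]
scene bore [0.54250672 0.1092861  0.052     ]
scene corner out [0.70905734 0.21863257 0.037     ]
scene end1 out [ 0.69207447 -0.04416682  0.037     ]
scene end2 out [0.41298197 0.23968988 0.037     ]
scene end1in [ 0.6679868  -0.03902883  0.037     ]
scene end2in [0.41252492 0.20721715 0.037     ]
stand [ 0.43275188 -0.33177447  0.045     ]
stand [ 0.59297622 -0.31346221  0.045     ]
stand [ 0.60645261 -0.37501331  0.045     ]
stand [ 0.43737151 -0.3917693   0.045     ]
block [0.50643961 0.15199403 0.052     ]
block [0.59273333 0.11840422 0.052     ]
block [0.56854885 0.05310656 0.052     ]
block [0.48201797 0.08732127 0.052     ]
```

Emit:
{"fn": "apply_moves", "kwargs": {"fingers": [-1, -1, -1, -1, -1, -1, -1], "offset": [[-1, -0.22, 0], [-1, -0.22, 0], [-1, -0.22, 0], [-1, -0.22, 0], [-1, -0.22, 0], [-0.9, -0.2, 0], [0, 0, 0]], "dr": [[0, 0, 0], [0, 0, 0], [0, 0, 0], [0, 0, 0], [0, 0, 0], [0, 0, 0], [0, 0, 0]]}}

```text
time: 0.98
ee_pos: [0.4706, -0.3576, 0.2304]
orientation: [-2.228, -2.215, 0.001]
ft_force: [0.2, 0.8, 0.1]
finger_gap: 0.0856
grasp_force: 0.0
```

Run:
```python
from h import *
c=cam('wrist','w1.png');np.save('pics/w1.npy',c,allow_pickle=True)
s=bot.get_state();print(s['ee_pos'],s['orientation'],-np.array(c['R']).T@c['t'],proj(c,[.472,-.357,.095]))
```

```text
[ 0.47105452 -0.35530183  0.23046705] [-2.22417261e+00 -2.21674388e+00 -4.30799769e-04] [ 0.47275123 -0.28280526  0.37279011] [259.64981398 184.15693396]
```

View pics/w1.png

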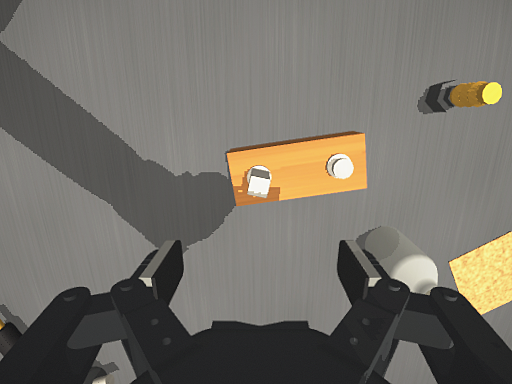

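The wrist view shows the square pin near (260,182), with its bright top at about (259,187) and its shaded +y side above that. The knob pin is at (340,166). I'll segment the bright top for the grip's centre and yaw.

Run:
```python
from h import *
c=np.load('pics/w1.npy',allow_pickle=True).item();f=c['frame']
h=cv2.cvtColor(f,cv2.COLOR_RGB2HSV)
cv2.imwrite('pics/w1c.png',cv2.resize(f[150:210,220:300,::-1],(800,600),interpolation=cv2.INTER_CUBIC))
m=((h[...,1]<40)&(h[...,2]>150)).astype('u1');m[:155]=0;m[205:]=0;m[:,:240]=0;m[:,285:]=0
cs,_=cv2.findContours(m,0,2)
for k in sorted(cs,key=cv2.contourArea)[-2:]:
    b=cv2.boxPoints(cv2.minAreaRect(k));print(cv2.contourArea(k),b.tolist());P=np.array([onz(c,*p,.095) for p in b]);print(P.mean(0),np.linalg.norm(np.roll(P,-1,0)-P,axis=1),np.arctan2(*(np.roll(P,-1,0)-P)[:,1::-1].T))
```

```text
557.0 [[248.0, 166.0], [270.0, 166.0], [270.0, 197.0], [248.0, 197.0]]
[ 0.47131695 -0.35433693  0.095     ] [0.02322831 0.03435506 0.0240425  0.03435863] [-0.00560844 -1.56549836  3.13610088  1.55239594]
```

View pics/w1c.png

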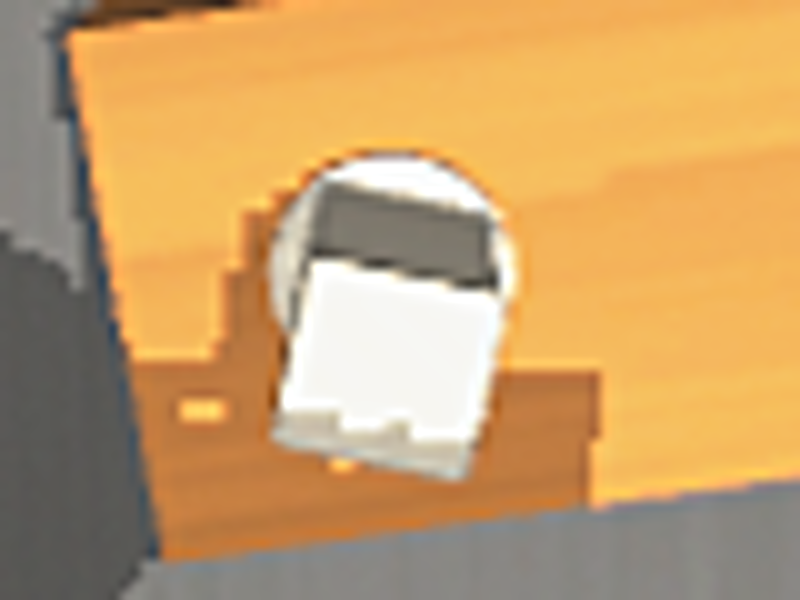

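The crop shows the top face with corners at (251,175.5), (270.2,179), (266.5,198) and (247.2,194).

Run:
```python
from h import *
c=np.load('pics/w1.npy',allow_pickle=True).item()
P=np.array([onz(c,*p,.095) for p in((251,175.5),(270.2,179),(266.5,198),(247.2,194))]);D=np.roll(P,-1,0)-P
print(P.mean(0),np.linalg.norm(D,axis=1),np.arctan2(D[:,1],D[:,0]))
```

```text
[ 0.47098443 -0.35986588  0.095     ] [0.02087932 0.02171661 0.02154412 0.02109466] [-0.19053754 -1.75267758  2.92197966  1.35808497]
```

Emit:
{"fn": "apply_moves", "kwargs": {"fingers": [-1, -1, -1, -1, -1, -1, 1, 1, 1, 1], "offset": [[-0.06, 0, 0], [0, 0, 0.6], [0, 0, 0.8], [0, 0, 0.8], [0, 0, 0.5], [0, 0, 0.2], [0, 0, 0], [0, 0, 0], [0, 0, 0], [0, 0, 0]], "dr": [[0, 0, 0.18], [0, 0, 0.18], [0, 0, 0], [0, 0, 0], [0, 0, 0], [0, 0, 0], [0, 0, 0], [0, 0, 0], [0, 0, 0], [0, 0, 0]], "newtons": 80}}

```text
time: 2.28
ee_pos: [0.4718, -0.358, 0.0583]
orientation: [2.42, 2.002, -0.002]
ft_force: [-2.4, -0.1, 5.4]
finger_gap: 0.0212
grasp_force: 77.9
```

Emit:
{"fn": "apply_moves", "kwargs": {"fingers": [1, 1, 1, 1, 1, 1, 1, 1, 1, 1], "offset": [[0, 0, -0.4], [0, 0, -0.9], [0, 0, -0.9], [0.6, 0, -0.2], [1, 0, 0], [1, 0, 0], [1, 0, 0], [1, 0, 0], [1, -0.1, 0], [0.9, 0, 0]], "dr": [[0, 0, 0], [0, 0, 0], [0, 0, 0], [0, 0, 0], [0, 0, 0], [0, 0, 0], [0, 0, 0], [0, 0, 0], [0, 0, 0], [0, 0, 0]]}}

```text
time: 3.52
ee_pos: [0.5389, 0.0288, 0.2014]
orientation: [-2.42, -2.003, -0.0]
ft_force: [0.6, 0.3, -2.5]
finger_gap: 0.0209
grasp_force: 78.9
```

Emit:
{"fn": "apply_moves", "kwargs": {"fingers": [1, 1], "offset": [[0, 0, 0], [0, 0, 0]], "dr": [[0, 0, 0], [0, 0, 0]]}}

```text
time: 3.78
ee_pos: [0.539, 0.0265, 0.2012]
orientation: [2.42, 2.003, -0.001]
ft_force: [-0.2, -0.2, -1.2]
finger_gap: 0.0209
grasp_force: 78.9
```

Run:
```python
from h import *
c=cam('wrist');np.save('pics/w2.npy',c,allow_pickle=True)
cv2.imwrite('pics/w2.png',cv2.resize(c['frame'][:,:,::-1],(800,600),interpolation=cv2.INTER_CUBIC))
s=bot.get_state();print(s['ee_pos'],s['orientation'],s['finger_gap'],-np.array(c['R']).T@c['t'],proj(c,[.541,.107,.052]))
```

```text
[0.53901181 0.02582107 0.20121137] [ 2.42148852e+00  2.00134409e+00 -6.92256081e-04] 0.021098717835232463 [0.55462664 0.09995229 0.34354469] [245.8427014  108.13906516]
```

View pics/w2.png

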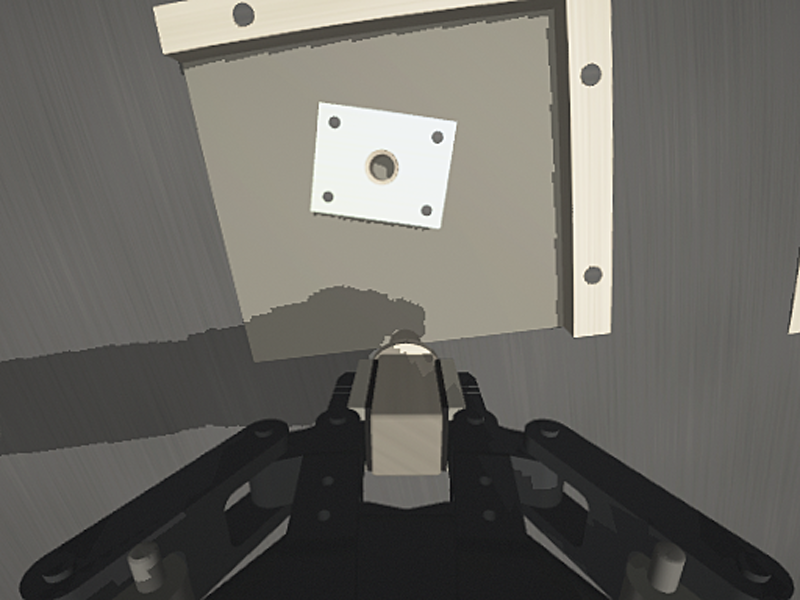

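The wrist view shows the bore at (381.5,167) in the 800 px picture, with the block's top corners at (320,102), (456,122), (441,229) and (311,211). The fence foot lines run (183,66)-(548,15) and (548,15)-(558,325), and the pin is gripped square with its top at about (371–444, 414–474).

Run:
```python
from h import *
c=np.load('pics/w2.npy',allow_pickle=True).item();k=1/1.5625
g=lambda p,z:onz(c,(p[0]+.5)*k-.5,(p[1]+.5)*k-.5,z)
B=np.array([g(p,.052) for p in((320,102),(456,122),(441,229),(311,211))]);D=np.roll(B,-1,0)-B
print('block',B.mean(0),np.linalg.norm(D,axis=1),np.arctan2(D[:,1],D[:,0]))
f=cv2.cvtColor(c['frame'],cv2.COLOR_RGB2GRAY)
for z in(.052,.049):print('bore',g((381.5,167),z))
T=np.array([g(p,.238) for p in((371,414),(444,414),(441,474),(370,474))]);print('pintop',T.mean(0),np.linalg.norm(np.roll(T,-1,0)-T,axis=1))
a,b,d=g((183,66),.012),g((548,15),.012),g((558,325),.012)
print('corner',a,b,d,np.arctan2(*(b-a)[1::-1]),np.arctan2(*(b-d)[1::-1])-np.pi/2,np.linalg.norm(b-a),np.linalg.norm(b-d))
R=Ro.from_rotvec(bot.get_state()['orientation']).as_matrix();print(R)
```

```text
block [0.5396856  0.10843856 0.052     ] [0.08901947 0.07012604 0.09060896 0.07023549] [-0.32746699 -1.87730126  2.81550242  1.24162745]
bore [0.53937816 0.1087861  0.052     ]
bore [0.53922125 0.108877   0.049     ]
pintop [0.54036106 0.02480016 0.238     ] [0.02113699 0.02112537 0.02173183 0.02114809]
corner [0.40916918 0.20862153 0.012     ] [0.67372983 0.19057892 0.012     ] [ 0.65883787 -0.04315588  0.012     ] -0.0680929366579388 -0.06362706828648079 0.2651751793469121 0.23420872705648874
[[ 1.88289676e-01  9.82113497e-01 -2.76934845e-04]
 [ 9.82113454e-01 -1.88289768e-01 -3.56719040e-04]
 [-4.02482582e-04 -2.04814925e-04 -9.99999898e-01]]
```

Emit:
{"fn": "apply_moves", "kwargs": {"fingers": [1, 1, 1, 1, 1, 1], "offset": [[0.7, -0.14, 0], [0.67, -0.14, 0], [0, 0, 0.7], [0, 0, 0.65], [0, 0, 0.2], [0, 0, 0]], "dr": [[0, 0, 0], [0, 0, 0], [0, 0, 0], [0, 0, 0], [0, 0, 0], [0, 0, 0]]}}

```text
time: 4.58
ee_pos: [0.538, 0.1094, 0.1081]
orientation: [-2.422, -2.0, 0.002]
ft_force: [1.1, 0.2, -1.1]
finger_gap: 0.0213
grasp_force: 78.8
```

Run:
```python
from h import *
c=cam('wrist');b=cam('side');s=bot.get_state()
w=cv2.resize(c['frame'][140:280,170:350,::-1],(400,311),interpolation=cv2.INTER_CUBIC)
u,v=proj(b,[.54,.107,.07]).astype(int)
x=cv2.resize(b['frame'][v-39:v+39,u-50:u+50,::-1],(400,311),interpolation=cv2.INTER_CUBIC)
cv2.imwrite('pics/w3.png',np.hstack([w,x]));print(s['ee_pos'],s['ft_force'],u,v)
```

```text
[0.53940422 0.10992116 0.10970365] [ 0.01085249 -0.70229106 -1.06915172] 217 161
```

View pics/w3.png

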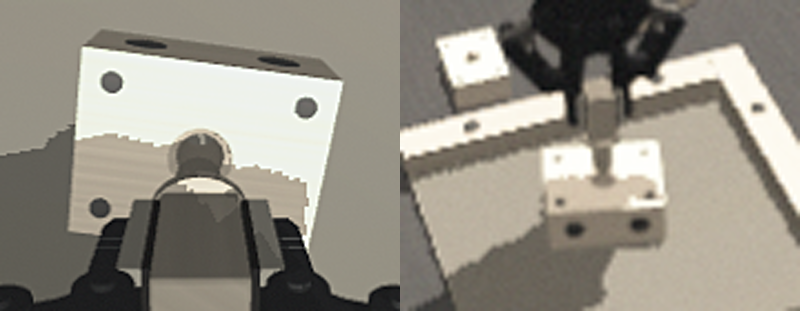

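The pin's tip stands over the bore in both views, at about (200,150) on the left and (603,178) on the right. I'll go down gently.

Emit:
{"fn": "apply_moves", "kwargs": {"fingers": [1, 1, 1, 1], "offset": [[0, 0, 0.12], [0, 0, 0.12], [0, 0, 0.12], [0, 0, 0]], "dr": [[0, 0, 0], [0, 0, 0], [0, 0, 0], [0, 0, 0]]}}

```text
time: 5.18
ee_pos: [0.5379, 0.1106, 0.0861]
orientation: [-2.42, -2.002, 0.001]
ft_force: [-0.5, 0.5, -2.5]
finger_gap: 0.0214
grasp_force: 79.0
```

Emit:
{"fn": "apply_moves", "kwargs": {"fingers": [1, 1, 1, 1], "offset": [[0, 0, 0.12], [0, 0, 0.12], [0, 0, 0.08], [0, 0, 0]], "dr": [[0, 0, 0], [0, 0, 0], [0, 0, 0], [0, 0, 0]]}}

```text
time: 5.68
ee_pos: [0.5379, 0.1105, 0.067]
orientation: [-2.42, -2.002, 0.001]
ft_force: [-0.1, -0.3, -2.8]
finger_gap: 0.0211
grasp_force: 78.9
```

Emit:
{"fn": "apply_moves", "kwargs": {"fingers": [1, 1, 1], "offset": [[0, 0, 0.025], [0, 0, 0.015], [0, 0, 0]], "dr": [[0, 0, 0], [0, 0, 0], [0, 0, 0]]}}

```text
time: 6.05
ee_pos: [0.5382, 0.1105, 0.0654]
orientation: [2.42, 2.002, 0.0]
ft_force: [-0.5, -0.4, 1.8]
finger_gap: 0.0213
grasp_force: 79.2
```

The pin is home: height and contact force both agree. Next I'll push along the fixture's +y.

Emit:
{"fn": "apply_moves", "kwargs": {"fingers": [1, 1, 1, 1, 1, 1, 1], "offset": [[0.1, -0.012, 0], [0.2, -0.025, 0], [0.2, -0.025, 0], [0.13, -0.016, 0], [0.08, -0.01, 0], [0.08, -0.01, 0], [0, 0, 0]], "dr": [[0, 0, 0], [0, 0, 0], [0, 0, 0], [0, 0, 0], [0, 0, 0], [0, 0, 0], [0, 0, 0]]}}

```text
time: 6.92
ee_pos: [0.5416, 0.159, 0.0654]
orientation: [-2.42, -2.003, -0.002]
ft_force: [0.2, 0.2, 5.6]
finger_gap: 0.0208
grasp_force: 79.8
```

Emit:
{"fn": "apply_moves", "kwargs": {"fingers": [1, 1, 1, 1], "offset": [[0.05, -0.006, 0], [0.05, -0.006, 0], [0.03, -0.004, 0], [0, 0, 0]], "dr": [[0, 0, 0], [0, 0, 0], [0, 0, 0], [0, 0, 0]]}}

```text
time: 7.42
ee_pos: [0.5423, 0.165, 0.0654]
orientation: [2.419, 2.0, -0.001]
ft_force: [-0.3, -4.6, 5.8]
finger_gap: 0.0212
grasp_force: 79.9
```

Emit:
{"fn": "apply_moves", "kwargs": {"fingers": [1, 1, 1], "offset": [[0.015, -0.002, 0], [0.01, 0, 0], [0, 0, 0]], "dr": [[0, 0, 0], [0, 0, 0], [0, 0, 0]]}}

```text
time: 7.8
ee_pos: [0.5425, 0.1663, 0.0654]
orientation: [2.419, 2.0, -0.001]
ft_force: [-0.4, -5.3, 5.4]
finger_gap: 0.0213
grasp_force: 79.9
```

Run:
```python
from h import *
c=cam('side');s=bot.get_state();print(s['ee_pos'],s['ft_force'])
u,v=proj(c,[.6,.15,.04]).astype(int)
cv2.imwrite('pics/s4.png',cv2.resize(c['frame'][v-60:v+60,u-80:u+80,::-1],(800,600),interpolation=cv2.INTER_CUBIC));print(u,v)
```

```text
[0.54244448 0.1662412  0.06539028] [ 0.65941088 -5.73473803  5.4081969 ]
230 154
```

View pics/s4.png

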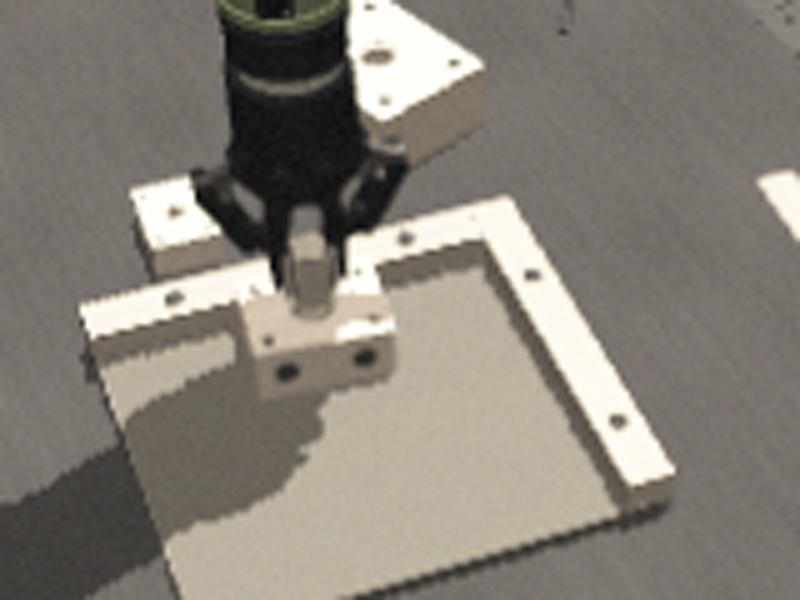

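The side view shows the block's long side lying along fence_y. Its foot edge (262,398)-(395,367) is parallel to the fence. Next I'll slide it along the fixture's +x.

Emit:
{"fn": "apply_moves", "kwargs": {"fingers": [1, 1, 1, 1, 1, 1, 1, 1, 1], "offset": [[0.01, 0.1, 0], [0.025, 0.2, 0], [0.025, 0.2, 0], [0.025, 0.2, 0], [0.025, 0.2, 0], [0.025, 0.2, 0], [0.015, 0.12, 0], [0.01, 0.06, 0], [0, 0, 0]], "dr": [[0, 0, 0], [0, 0, 0], [0, 0, 0], [0, 0, 0], [0, 0, 0], [0, 0, 0], [0, 0, 0], [0, 0, 0], [0, 0, 0]]}}

```text
time: 8.98
ee_pos: [0.6188, 0.1632, 0.0654]
orientation: [-2.419, -2.002, -0.001]
ft_force: [-1.9, -1.1, 6.4]
finger_gap: 0.0211
grasp_force: 79.9
```

Emit:
{"fn": "apply_moves", "kwargs": {"fingers": [1, 1, 1, 1, 1], "offset": [[0.015, 0.04, 0], [0.015, 0.04, 0], [0.015, 0.03, 0], [0.01, 0.02, 0], [0, 0, 0]], "dr": [[0, 0, 0], [0, 0, 0], [0, 0, 0], [0, 0, 0], [0, 0, 0]]}}

```text
time: 9.6
ee_pos: [0.6264, 0.1645, 0.0654]
orientation: [-2.419, -2.002, 0.002]
ft_force: [-3.4, -1.3, 7.2]
finger_gap: 0.0211
grasp_force: 80.2
```

Run:
```python
from h import *
c=cam('side');a=cam('scene');S=[]
for d in(c,a):
    u,v=proj(d,[.63,.16,.04]).astype(int);print(u,v)
    S.append(cv2.resize(d['frame'][v-45:v+45,u-30:u+30,::-1],(400,600),interpolation=cv2.INTER_CUBIC))
cv2.imwrite('pics/s5.png',np.hstack(S));s=bot.get_state();print(s['ee_pos'],s['ft_force'],s['wrist_torque'])
```

```text
237 149
320 232
[0.62643945 0.16447186 0.0654181 ] [-3.80271712 -1.94788962  8.16686179] [-0.49734791  0.6943319   0.07528934]
```

View pics/s5.png

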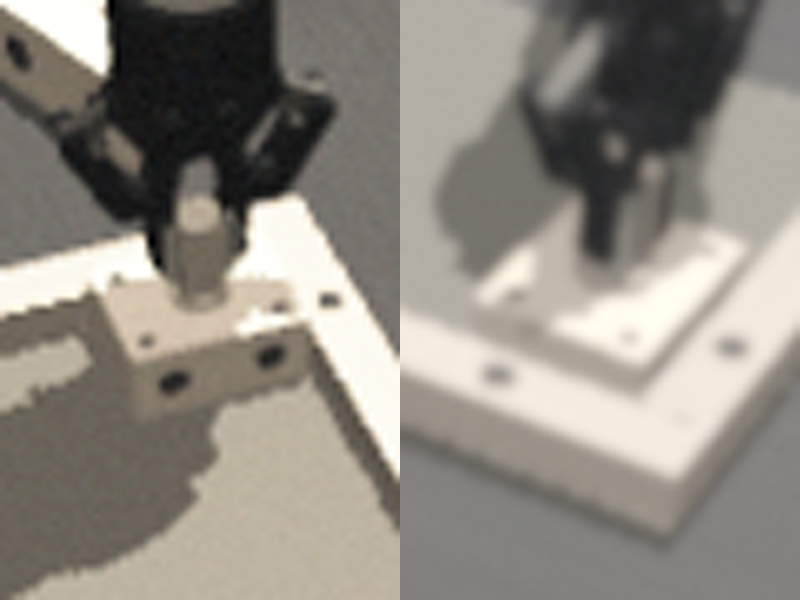

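Run:
```python
from h import *
a=np.load('pics/sc.npy',allow_pickle=True).item();b=np.load('pics/si.npy',allow_pickle=True).item()
def P(c,u0,v0,x,y,z): return onz(c,u0-30+(x+.5)*.15-.5,v0-45+(y+.5)*.15-.5,z)
A=[P(a,320,232,x,y,.052) for x,y in((75,300),(237,367),(350,243))]
for x in A:print('scene blk',x)
print(np.arctan2(*(A[1]-A[0])[1::-1])-np.pi/2,np.arctan2(*(A[1]-A[2])[1::-1]),np.linalg.norm(A[1]-A[0]),np.linalg.norm(A[1]-A[2]))
B=[P(b,237,149,x,y,.052) for x,y in((95,285),(128,360),(305,320))]
for x in B:print('side blk',x)
print(np.arctan2(*(B[0]-B[1])[1::-1])-np.pi/2,np.arctan2(*(B[2]-B[1])[1::-1]))
for x,y in((0,312),(240,390),(400,210)):print('scene fence in',P(a,320,232,x,y,.037))
for x,y in((300,195),(400,390)):print('side fence out',P(b,237,149,x,y,.037))
```

```text
scene blk [0.66843547 0.12195021 0.052     ]
scene blk [0.67549579 0.19019829 0.052     ]
scene blk [0.57942316 0.19789802 0.052     ]
-0.10308415524330483 -0.07997398534720204 0.06861230393439326 0.09638068258344966
side blk [0.58178255 0.18689813 0.052     ]
side blk [0.57600506 0.13183356 0.052     ]
side blk [0.6641815  0.12155788 0.052     ]
-0.10453966714841201 -0.11601221727883045
scene fence in [0.67103645 0.09282569 0.037     ]
scene fence in [0.66882592 0.19024469 0.037     ]
scene fence in [0.52554653 0.20112068 0.037     ]
side fence out [0.70904261 0.22136972 0.037     ]
side fence out [0.69158278 0.0729092  0.037     ]
```

The block is nearly square and close to both fences. I'll press on in both directions and watch the force.

Emit:
{"fn": "apply_moves", "kwargs": {"fingers": [1, 1, 1, 1], "offset": [[0.03, 0.03, 0], [0.03, 0.03, 0], [0.03, 0.02, 0], [0, 0, 0]], "dr": [[0, 0, 0], [0, 0, 0], [0, 0, 0], [0, 0, 0]]}}

```text
time: 10.2
ee_pos: [0.6307, 0.1653, 0.0654]
orientation: [2.421, 1.999, -0.012]
ft_force: [-8.2, -9.4, 13.6]
finger_gap: 0.0213
grasp_force: 80.8
```

Emit:
{"fn": "apply_moves", "kwargs": {"fingers": [1, 1, 1, 1], "offset": [[0.03, 0.03, 0], [0.02, 0.03, 0], [0, 0, 0], [0, 0, 0]], "dr": [[0, 0, 0], [0, 0, 0], [0, 0, 0], [0, 0, 0]]}}

```text
time: 10.7
ee_pos: [0.631, 0.1659, 0.0654]
orientation: [2.422, 1.999, -0.024]
ft_force: [-16.4, -15.4, 21.9]
finger_gap: 0.0212
grasp_force: 82.3
```

Run:
```python
from h import *
c=cam('side');a=cam('scene');S=[]
for d in(c,a):
    u,v=proj(d,[.63,.16,.04]).astype(int)
    S.append(cv2.resize(d['frame'][v-45:v+45,u-30:u+30,::-1],(400,600),interpolation=cv2.INTER_CUBIC))
cv2.imwrite('pics/s6.png',np.hstack(S));s=bot.get_state();print(s['ee_pos'],s['ft_force'],s['wrist_torque']);print(Ro.from_rotvec(s['orientation']).as_matrix())
```

```text
[0.63105616 0.16584115 0.06541485] [-16.80611494 -15.10983711  22.18833013] [-3.43122763  3.91733745 -0.01894946]
[[ 0.18977306  0.98176173 -0.01140565]
 [ 0.9817495  -0.18989196 -0.01043826]
 [-0.01241373 -0.00921659 -0.99988047]]
```

View pics/s6.png

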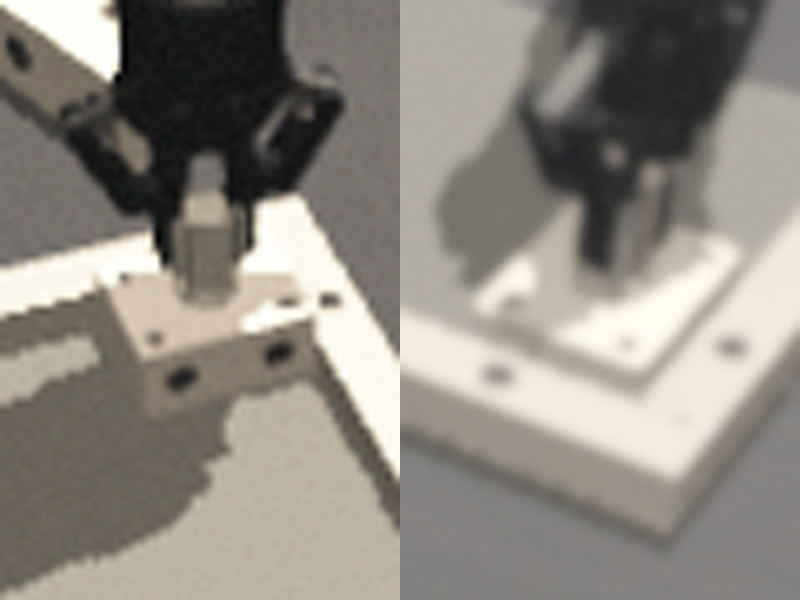

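The block sits against both fences in both views. I'll take out the small tilt and press a little more.

Emit:
{"fn": "apply_moves", "kwargs": {"fingers": [1, 1, 1, 1], "offset": [[0.01, 0.01, 0], [0.01, 0, 0], [0, 0, 0], [0, 0, 0]], "dr": [[-0.015, 0.02, 0], [-0.01, 0.01, 0], [0, 0, 0], [0, 0, 0]]}}

```text
time: 11.3
ee_pos: [0.631, 0.1668, 0.0651]
orientation: [2.423, 1.999, 0.006]
ft_force: [-18.8, -15.5, 23.5]
finger_gap: 0.0213
grasp_force: 82.9
```

Run:
```python
from h import *
s=bot.get_state();print(s['ee_pos'],s['ft_force'],s['wrist_torque'],s['grasp_force']);print(Ro.from_rotvec(s['orientation']).as_matrix()[:,2])
c=cam('wrist');cv2.imwrite('pics/w7.png',cv2.resize(c['frame'][:,:,::-1],(800,600),interpolation=cv2.INTER_CUBIC));np.save('pics/w7.npy',c,allow_pickle=True)
```

```text
[0.63099066 0.16676953 0.06513775] [-18.75791999 -15.53636962  23.4827086 ] [-3.48410875  4.34650208 -0.08186582] 82.92451858520508
[ 0.00284823  0.00233519 -0.99999322]
```

View pics/w7.png

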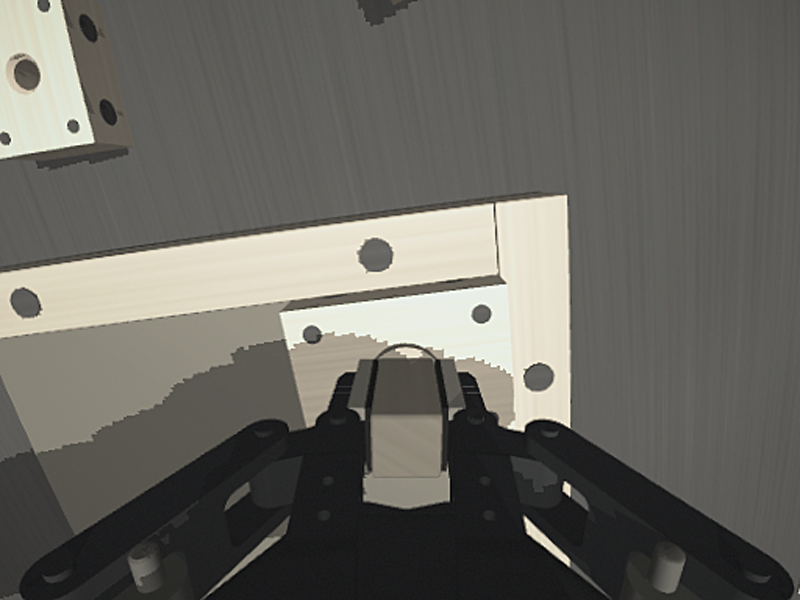

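The block's edge (282,312)-(506,283) is parallel to the fence_y edge and touching it, the end face lies on fence_x, and the tool is upright pressing about 19 N and 15 N. I'm handing in.

```bash
python3 -c "
from cell import bot
print(bot.finish_job())"
```

```text
the job is handed in; nothing more can be done
None
```

The job is handed in: the pin is home in the block, and the block is flush in the corner, still gripped by the pin and pressed at about 19 N (fence_x) and 15 N (fence_y); the hand-in returned no verdict.

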